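# Slide the pepper mill home into its dock

### The job

Two black mills stand out on the open worktop left of the low wooden dock: push the pepper mill of these two (beige-pink band near its foot, not white) along the worktop into the dock until it stands fully home against the dock's back stop. Push it gently and low on its body with the fingers so that it slides upright all the way: do not pinch, lift or tip it. Leave the salt mill (white band), the kitchen timer and the spice jar where they are (the other pair of mills, by the wall, is only decoration), and take the hand clear at the end.

Things in the scene. Friction and masses are not known exactly. Their poses are not given: they have to be found in the camera images.
- pepper: Black upright mill, 222 mm tall, with a beige-pink band near its foot; loose, 0.2 to 0.4 kg. Diameters: foot (lowest 30 mm) 52 mm, waist (31 to 60 mm) 48, body above 66 mm 54. Origin: centre of underside; z up. Friction about 0.6: pushed above 35 mm it may tip. Starts left (+y) of the dock, nearer to or farther from the robot; the salt mill has the other place.
- mill_dock: Low U-shaped rail of brown wood, 26 mm high, fixed, no floor. Origin: on the worktop, where a mill's centre lies when home. Its -x axis points out of the mouth (leftward and towards the robot), +x to the back stop, face at x = +28 mm (mill touches with its centre at x = +2). Side rails, inner faces at y = +-33, from x = -14 to +34; then two wings spread 42 deg each to x = -48, mouth 130 mm wide.
- salt: Salt mill: the same black mill (54 mm diameter, 222 mm tall), but with a white band near its foot; loose, 13 to 25 cm from the pepper mill. Origin: centre of its underside. To be left alone.
- timer: Red and white kitchen timer, round, 61 mm diameter, 64 mm tall; loose, between the dock and the kettle. Origin: centre of its underside. To be left alone.
- spice_jar: Spice jar with a dark cap, 41 mm diameter, 105 mm tall; loose, behind the dock. Origin: centre of its underside. To be left alone.
Things that resemble listed ones, but are neither listed nor needed, are in the scene too. Leave any orange, turquoise or yellow look-alike of the pepper alone.

How it is judged:
By the outcome, as a careful person would: the job done as asked, in the order asked, and still so for the second after the job is handed in, with the robot touching nothing.
It also fails if it takes over 56 s, if anything falls off the work surface, if the arm or the gripper's body presses on something with over 40 N, if the wrist force passes 120 N, or if a joint passes its speed limit or range.

### The arm

A 6-joint arm with a two-finger parallel gripper is mounted at the origin on a cart in front of the work surface, level with it; the furniture and walls round the work are solid. World frame = base frame: x ahead of the robot, y to its left, z up, the work surface at z = 0. Lengths are in m, angles in rad, forces in N, time in s.
With the tool pointing down it reaches from about 0.35 to 0.925 m from the base axis. Payload 6.4 kg.
Tool frame: the origin (TCP) lies on the centre line of the jaws, within the pads' length; the fingertips stand 25 mm ahead of it and the grasp point (between the pads) lies 6 mm ahead of it (r.finger_overhang is the distance from the TCP to the fingertips, in m); z points along the fingers, y is the line along which they close (so a half turn about z gives the same grasp; the last joint's range is limited). The gripper opens to 85 mm and grips with 20 to 120 N. Pads are 22 mm wide; open, the fingers measure 114 mm over their backs; the gripper's body (76 mm by 85 mm) begins 54 mm behind the grasp point. The pads swing forward as they close: fully open they stand 13 mm farther back than shut.
Start: joints at [1.107, 0.245, 1.558, -0, 1.339, -0.174], TCP at [0.186, 0.623, 0.256] pointing down, gripper open.
Joint ranges: [-3.13, 3.13], [-1.02, 2.26], [0.13, 2.54], [-0.95, 4.09], [0.21, 2.88], [-2.74, 2.74]. Speed limits (rad/s): [2.57, 2.57, 3.14, 3.14, 3.14, 3.14].

### API

Orientations are given as a rotation vector (axis times angle).
In Python, from workcell import status, cams, job, r gives the robot as it stands.
- The arm moves only by the tool jog_arm, never from a script. Its argument "plan" is a list of rows, each an object of numbers: "rx", "ry", "rz": the turn, a rotation vector about the tool's x, y, z in degrees; "tx", "ty", "tz": the shift along the tool's x, y, z in m; "hand": the finger opening in m, from 0 to 0.0854. In form: [{"rx": .., "ry": .., "rz": .., "tx": .., "ty": .., "tz": .., "hand": ..}, ...]. A call has 1 to 8 rows; each row is the pose to reach, as a shift and turn from the pose commanded when the call began, along the tool's axes at that moment; what a row does not reach only later rows make up. A row lasts 1/12 s, in which the tool goes at most 41.7 mm and 7.16 degrees, less where a joint would pass 70% of its speed; a pose out of reach is approached as far as the arm can. A call with a gripper value outside its range is refused whole. The fingers move at their own pace and stop on an object; "force" is the grip in N (left out, the last holds). Time passes only in rows, so rows that repeat a pose let the fingers close. It gives the time, the measured TCP pose, the force, the opening and the grip force at its end, in the units of the state.
- status.sense(): the state, without advancing time (a new reading comes with each control period).
- cams.read_camera(name): name is "scene" or "side" or "wrist"; returns a dict with "frame" (384x512x3 uint8, red, green, blue), "fovy" (degrees; the focal length in pixels is half the picture's height over the tangent of half this angle, whatever the lens; pixels are square), "cx", "cy" (the principal point, pixels), "extrinsics" (4x4, takes a point from world to camera coordinates). Camera axes: x right, y up, looking along -z (the intrinsics and any distortion apply to the point x, -y, -z); pixel columns grow to the right and rows downward; lengths in m; the calibration is good to about 2 mm. A picture is of the moment at which its call begins. There is no depth.
- job.job_done(): hands the job in; it is judged then, once.
The state is a dict: "time_s": time; "q": joint angles; "joint_velocities": joint speeds; "joint_efforts": joint torques, N m; "eef_pos": TCP position; "eef_rot": TCP orientation; "contact_force": force on the tool from outside, world axes, zero at the start; "moment": the same for the moment, N m; "finger_gap": finger opening in m; "grasp_force": force on a finger pad.
Only numpy, scipy, OpenCV 4.12 (cv2) and the standard library are available. Lean on these libraries where they do the work, as an engineer would, in place of code of your own. Each camera call takes 0.05 s, during which the arm holds its last target. There are 200 camera calls.

## Working session

There is one attempt and no reset: what is moved stays moved. The work goes in short steps, Python scripts to look and compute and a tool call to move; the robot and the scene stay as the last step left them, time stands still between calls to the robot, and variables do not carry over. Pictures are saved under pics/ and viewed, at most 10 in all, crops included, and the job is handed in when it is done.

Besides the shell and the picture viewer there is one more tool, called after ">>>" as name([rows], argument=value, ...), one row to a line, values as JSON. jog_arm: Moves the arm, as the interface text tells. Its arguments: {"type":"object","properties":{"plan":{"type":"array"},"force":{"type":"number"}},"required":["plan"]}

```bash
mkdir -p pics; cat > h.py <<'E'
import numpy as np, cv2, pickle
from workcell import status, cams, job, r
def shot(n):
    c=cams.read_camera(n); return c
def save(c,f): cv2.imwrite(f,c["frame"][:,:,::-1])
def ray(c,u,v):
    H=c["frame"].shape[0]; f=H/2/np.tan(np.radians(c["fovy"])/2)
    E=np.array(c["extrinsics"]); R=E[:3,:3]; t=E[:3,3]
    d=np.array([(u-c["cx"])/f,-(v-c["cy"])/f,-1.])
    if any(k in c for k in("distortion","dist")): print("DIST")
    return -R.T@t, R.T@d
def onz(c,u,v,z=0):
    o,d=ray(c,u,v); return o+d*(z-o[2])/d[2]
def proj(c,p):
    H=c["frame"].shape[0]; f=H/2/np.tan(np.radians(c["fovy"])/2)
    E=np.array(c["extrinsics"]); q=E[:3,:3]@np.array(p)+E[:3,3]
    return c["cx"]+f*q[0]/-q[2], c["cy"]-f*q[1]/-q[2]
E
python3 - <<'E'
from h import *
s=status.sense(); print({k:np.round(v,3) for k,v in s.items()})
ims=[]
for n in("scene","side"):
    c=shot(n); pickle.dump(c,open(n+".pkl","wb")); save(c,f"pics/{n}0.png"); print(n,[k for k in c],c["fovy"],c["cx"],c["cy"],{k:v for k,v in c.items() if k not in("frame","extrinsics")}, onz(c,256,300))
E
```

```text
{'time_s': np.float64(0.0), 'q': array([ 1.107,  0.246,  1.559,  0.   ,  1.339, -0.174]), 'joint_velocities': array([ 0.   , -0.001, -0.001,  0.001,  0.   , -0.001]), 'joint_efforts': array([-1.0000e-03, -4.2949e+01, -3.2613e+01, -0.0000e+00,  5.0000e-03,
       -0.0000e+00]), 'eef_pos': array([0.185, 0.622, 0.255]), 'eef_rot': array([-4.530e-01, -3.108e+00,  3.000e-03]), 'contact_force': array([0.445, 0.54 , 0.281]), 'moment': array([0.002, 0.058, 0.021]), 'grasp_force': np.float64(0.0), 'finger_gap': np.float64(0.086)}
scene ['frame', 'fovy', 'cx', 'cy', 'extrinsics'] 49.17104120164406 258.6281206569012 190.09862414657906 {'fovy': 49.17104120164406, 'cx': 258.6281206569012, 'cy': 190.09862414657906} [0.5305251  0.15257451 0.        ]
side ['frame', 'fovy', 'cx', 'cy', 'extrinsics'] 44.97153909653943 253.07184825701694 187.4974927381702 {'fovy': 44.97153909653943, 'cx': 253.07184825701694, 'cy': 187.4974927381702} [0.58231404 0.13616476 0.        ]
```

View pics/scene0.png

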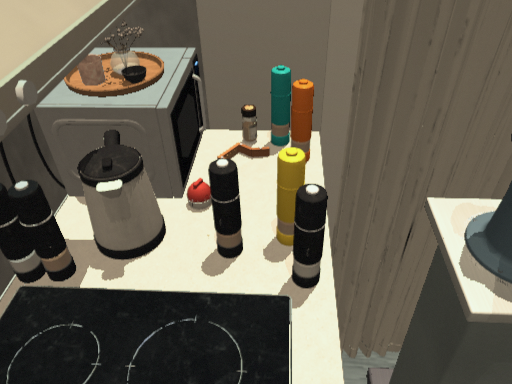

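View pics/side0.png

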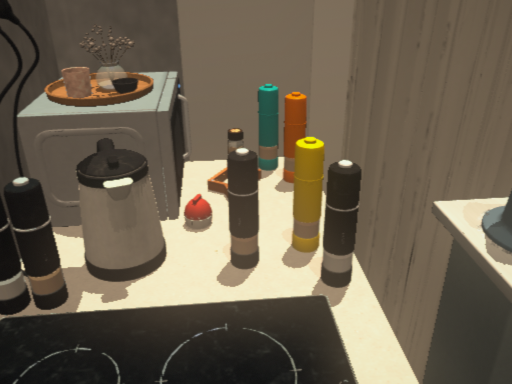

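Candidates: pepper at scene (229,245) with a beige band; salt (307,275) with a white band, nearer the robot; yellow (290,235), orange (301,120) and turquoise (281,105) look-alikes; the decor pair by the wall (25,265) and (60,265). The dock is at about (243,152). I choose the mill at (229,245). Next is a close crop to check it.

```bash
python3 - <<'E'
from h import *
S=pickle.load(open("scene.pkl","rb"));D=pickle.load(open("side.pkl","rb"))
def crop(c,x0,x1,y0,y1,k): return cv2.resize(c["frame"][y0:y1,x0:x1,::-1],None,fx=k,fy=k,interpolation=cv2.INTER_CUBIC)
a=crop(S,180,340,125,295,3.4); b=crop(D,190,370,150,290,1.38)
a=crop(S,195,335,210,295,2.85)
b=crop(S,205,285,95,165,4.9)
b=cv2.resize(b,(399,349)); 
c2=cv2.resize(crop(D,195,275,120,200,1),(399,349),interpolation=cv2.INTER_CUBIC)
out=np.zeros((349+243,798,3),np.uint8); out[:a.shape[0],:a.shape[1]]=a[:243]; out[243:,:399]=b;out[243:,399:]=c2
cv2.imwrite("pics/crop.png",out)
# caps (white dots) at z=.222 & foot edges
for n,c,L in(("scene",S,{"pep":(210,250,150,262),"salt":(291,330,180,292)}),("side",D,{"pep":(225,264,145,272),"salt":(320,362,155,290)})):
    for k,(x0,x1,y0,y1) in L.items():
        m=(c["frame"][y0:y1,x0:x1].max(2)<60).astype(np.uint8)
        nn,l,st,ce=cv2.connectedComponentsWithStats(m)
        for i in range(1,nn):
            if st[i,4]>60:
                x,y,w,h,A=st[i]; print(n,k,"comp",x+x0,y+y0,w,h,A)
    # camera centre
    print(n,"cam",np.round(ray(c,0,0)[0],3))
E
```

```text
scene pep comp 210 159 29 42 953
scene pep comp 211 197 30 38 840
scene pep comp 218 241 25 17 244
scene salt comp 293 185 35 80 2102
scene salt comp 292 270 28 18 266
scene cam [0.483 0.624 0.64 ]
side pep comp 228 157 29 23 457
side salt comp 327 168 34 42 1183
side salt comp 325 207 33 47 1218
side cam [0.636 0.732 0.509]
```

View pics/crop.png

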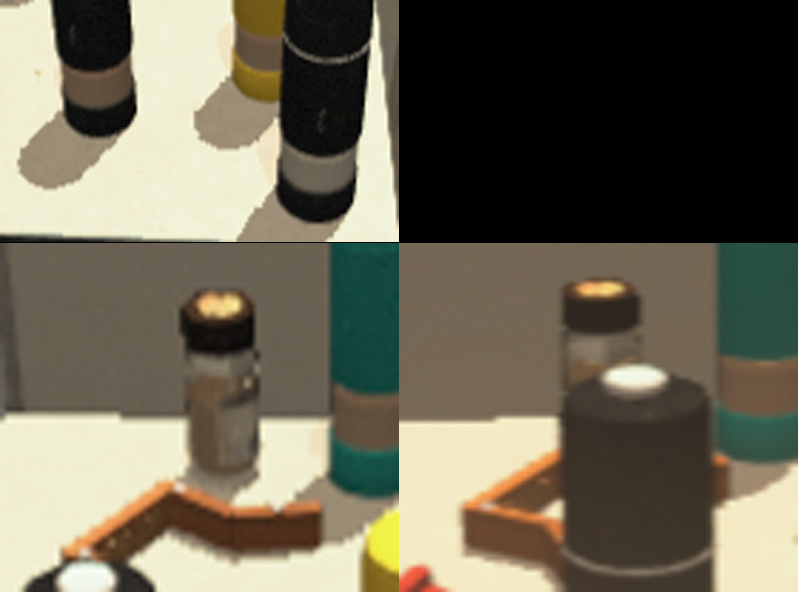

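The crop confirms the choice: the left mill has a beige band (scene 229,242) and the right one has a white band (307,270). The dock shows a corner at about (240,144), a far-rail kink at (252,149) and a far wing end at (269,147).

```bash
python3 - <<'E'
from h import *
S=pickle.load(open("scene.pkl","rb"));D=pickle.load(open("side.pkl","rb"))
def cp(u,v): return 205+u/4.9875,95+(v-243)/4.986
def dp(u,v): return 195+(u-399)/4.9875,120+(v-243)/4.3625
for n,(u,v) in {"corner":(175,487),"kink":(235,512),"wingend":(320,503),"backnear":(65,553)}.items(): print(n,np.round(onz(S,*cp(u,v),.026),4))
for n,(u,v) in {"kinkfoot":(235,549),"wingfoot":(320,546)}.items(): print(n,np.round(onz(S,*cp(u,v),0),4))
for n,(u,v) in {"nearcorner":(465,507),"wingend":(725,458),"backtop":(560,452),"nearrail":(560,533)}.items(): print("side",n,np.round(onz(D,*dp(u,v),.026),4))
for n,(u,v) in {"nearcornerfoot":(467,546)}.items(): print("side",n,np.round(onz(D,*dp(u,v),0),4))
# mills: cap tops two-view, feet
def tri(pS,pD):
    A=[];b=[]
    for c,p in((S,pS),(D,pD)):
        o,d=ray(c,*p);d/=np.linalg.norm(d);P=np.eye(3)-np.outer(d,d);A.append(P);b.append(P@o)
    return np.linalg.lstsq(np.vstack(A),np.hstack(b),rcond=None)[0]
def cap(c,x0,x1,y0,y1):
    m=(c["frame"][y0:y1,x0:x1].min(2)>150).astype(np.uint8)
    nn,l,st,ce=cv2.connectedComponentsWithStats(m);i=1+np.argmax(st[1:,4]);return ce[i]+[x0,y0],st[i]
for k,a,b in(("pep",(214,232,157,168),(234,252,147,157)),("salt",(303,321,183,194),(337,355,159,168))):
    u,_=cap(S,*a);w,_=cap(D,*b);print(k,u,w,"tri",np.round(tri(u,w),4),"z.222",np.round(onz(S,*u,.222),4),np.round(onz(D,*w,.222),4))
# foot: bottom-most front edge, row mid of foot; front contact then +26mm away from cam
for k,c,p in(("pepS",S,(230,257)),("saltS",S,(306.5,287)),("pepD",D,(245,267.5)),("saltD",D,(337,285.5))):
    q=onz(c,*p,0);o,_=ray(c,*p);e=(q-o)[:2];e/=np.linalg.norm(e);print(k,np.round(q[:2]+.026*e,4))
# yellow, timer
for n,p,z,rr in(("yel",(287,245),0,.026),("timer",(199,208),0,.03),("jar",(248,141.5),0,.02)):
    q=onz(S,*p,0);o,_=ray(S,*p);e=(q-o)[:2];e/=np.linalg.norm(e);print(n,np.round(q[:2]+rr*e,4))
E
```

```text
corner [ 0.6053 -0.333   0.026 ]
kink [ 0.5709 -0.3094  0.026 ]
wingend [ 0.526  -0.3195  0.026 ]
backnear [ 0.6565 -0.2682  0.026 ]
kinkfoot [ 0.5719 -0.3126  0.    ]
wingfoot [ 0.526  -0.3169  0.    ]
side nearcorner [ 0.6568 -0.2725  0.026 ]
side wingend [ 0.5261 -0.3221  0.026 ]
side backtop [ 0.6083 -0.3404  0.026 ]
side nearrail [ 0.6128 -0.2353  0.026 ]
side nearcornerfoot [ 0.6573 -0.2765  0.    ]
pep [221.81818182 162.03030303] [241.93877551 150.12244898] tri [0.5926 0.0331 0.224 ] z.222 [0.5926 0.0309 0.222 ] [0.5926 0.0273 0.222 ]
salt [311.89534884 188.55813953] [345.16129032 162.56451613] tri [0.4399 0.1002 0.2232] z.222 [0.4395 0.0992 0.222 ] [0.4393 0.097  0.222 ]
pepS [0.5951 0.0245]
saltS [0.435  0.0929]
pepD [0.5919 0.0199]
saltD [0.433  0.0891]
yel [ 0.4746 -0.0142]
timer [ 0.6876 -0.1264]
jar [ 0.5912 -0.4067]
```

```bash
cat >> h.py <<'E'
from scipy.spatial.transform import Rotation as Ro
def goal(tip,phi,th,oh):
    "tip=fingertip centre, phi push heading deg, th tilt from vertical deg -> TCP pos, Ro"
    p=np.array([np.cos(np.radians(phi)),np.sin(np.radians(phi)),0]); t=np.radians(th)
    z=np.sin(t)*p-np.cos(t)*np.array([0,0,1.]); y=np.cross([0,0,1.],p); x=np.cross(y,z)
    R=np.c_[x,y,z]; return np.array(tip)-oh*z, Ro.from_matrix(R)
def jog(tip,phi,th):
    s=status.sense(); P,R=goal(tip,phi,th,r.finger_overhang); R0=Ro.from_rotvec(s["eef_rot"])
    print("t",s["time_s"],"shift",np.round(R0.inv().apply(P-s["eef_pos"]),4),"turn",np.round(np.degrees((R0.inv()*R).as_rotvec()),1))
def tipnow():
    s=status.sense(); R0=Ro.from_rotvec(s["eef_rot"]); z=R0.apply([0,0,1]); y=R0.apply([0,1,0])
    print("tip",np.round(s["eef_pos"]+r.finger_overhang*z,4),"z",np.round(z,3),"y",np.round(y,3),"q",np.round(s["q"],2),"gap",s["finger_gap"],"F",np.round(s["contact_force"],1))
E
python3 - <<'E'
from h import *
print([a for a in dir(r) if a[0]!="_"], r.finger_overhang)
S=pickle.load(open("scene.pkl","rb"))
print("kettle edge",onz(S,164,238),onz(S,130,256))
jog((.622,.13,.12),-105,40); tipnow()
E
```

```text
['IKError', 'finger_overhang'] 0.025
kettle edge [0.73826275 0.00214747 0.        ] [0.79622062 0.05610376 0.        ]
t 0.1 shift [-0.5586 -0.3309  0.1165] turn [ 30.7 -31.6  84.5]
tip [0.1855 0.6224 0.2303] z [-0.001 -0.002 -1.   ] y [ 0.286  0.958 -0.002] q [ 1.11  0.25  1.56 -0.    1.34 -0.17] gap 0.08515848145291648 F [ 0.4 -0.1  1. ]
```

>>> jog_arm([
  {"tx": -0.07, "ty": -0.04, "tz": 0, "rx": 2, "ry": -2, "rz": 6, "hand": 0.028},
  {"tx": -0.14, "ty": -0.08, "tz": 0, "rx": 4, "ry": -4, "rz": 12, "hand": 0.028},
  {"tx": -0.21, "ty": -0.12, "tz": 0, "rx": 6, "ry": -6, "rz": 18, "hand": 0.028},
  {"tx": -0.28, "ty": -0.16, "tz": 0, "rx": 9, "ry": -9, "rz": 24, "hand": 0.028},
  {"tx": -0.35, "ty": -0.2, "tz": 0, "rx": 11, "ry": -11, "rz": 30, "hand": 0.028},
  {"tx": -0.4, "ty": -0.23, "tz": 0, "rx": 13, "ry": -13, "rz": 36, "hand": 0.028},
  {"tx": -0.45, "ty": -0.26, "tz": 0, "rx": 15, "ry": -15, "rz": 42, "hand": 0.028},
  {"tx": -0.45, "ty": -0.26, "tz": 0, "rx": 17, "ry": -17, "rz": 47, "hand": 0.028},
], force=20)

```text
time_s: 0.77
eef_pos: [0.416, 0.3794, 0.256]
eef_rot: [1.526, 2.417, -0.477]
contact_force: [0.3, 1.2, -0.9]
finger_gap: 0.0277
grasp_force: 0.0
```

```bash
python3 - <<'E'
from h import *
tipnow(); jog((.622,.13,.12),-105,40)
E
```

```text
tip [0.4168 0.3695 0.2331] z [ 0.03  -0.398 -0.917] y [ 0.905  0.4   -0.143] q [ 0.67  0.2   1.65 -0.34  1.54  0.28] gap 0.027691834283877472 F [ 0.3  1.2 -0.9]
t 0.7667 shift [-0.2388  0.1134  0.2066] turn [ 13.2 -14.4  37.4]
```

>>> jog_arm([
  {"tx": -0.03, "ty": 0.01, "tz": 0.02, "rx": 2, "ry": -2, "rz": 6},
  {"tx": -0.06, "ty": 0.03, "tz": 0.04, "rx": 4, "ry": -4, "rz": 12},
  {"tx": -0.09, "ty": 0.04, "tz": 0.06, "rx": 6, "ry": -6, "rz": 18},
  {"tx": -0.12, "ty": 0.06, "tz": 0.09, "rx": 9, "ry": -9, "rz": 24},
  {"tx": -0.16, "ty": 0.08, "tz": 0.13, "rx": 11, "ry": -11, "rz": 30},
  {"tx": -0.2, "ty": 0.095, "tz": 0.17, "rx": 13, "ry": -14, "rz": 36},
  {"tx": -0.239, "ty": 0.113, "tz": 0.206, "rx": 13.2, "ry": -14.4, "rz": 37.4},
  {"tx": -0.239, "ty": 0.113, "tz": 0.206, "rx": 13.2, "ry": -14.4, "rz": 37.4},
])

```text
invalid input
```

```bash
python3 - <<'E'
from h import *
tipnow(); jog((.619,.12,.024),-105,40)
c=shot("scene"); pickle.dump(c,open("s1.pkl","wb")); w=shot("side")
cv2.imwrite("pics/b.png",np.hstack([c["frame"],w["frame"]])[:,60:860,::-1])
E
```

```text
tip [0.4168 0.3695 0.2331] z [ 0.03  -0.398 -0.917] y [ 0.905  0.4   -0.143] q [ 0.67  0.2   1.65 -0.34  1.54  0.28] gap 0.027691834283877472 F [ 0.3  1.2 -0.9]
t 0.7667 shift [-0.21    0.1205  0.2985] turn [ 13.2 -14.4  37.4]
```

View pics/b.png

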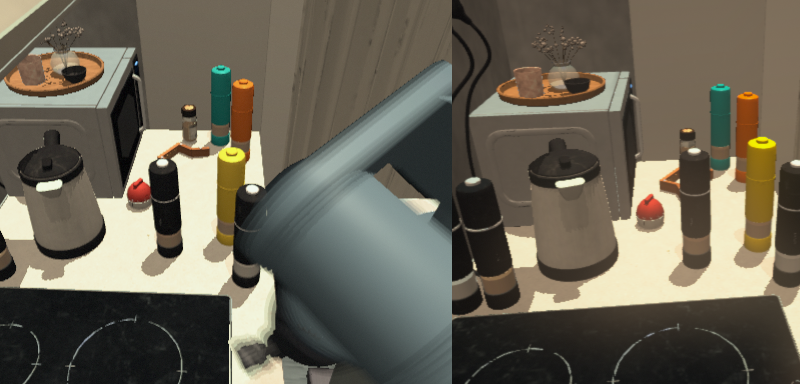

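The arm is near the scene camera and well above the mills, and nothing has moved. The call was refused, probably because "hand" was missing from the rows, so I'm resending with it.

>>> jog_arm([
  {"tx": -0.03, "ty": 0.01, "tz": 0.02, "rx": 2, "ry": -2, "rz": 6, "hand": 0.028},
  {"tx": -0.06, "ty": 0.03, "tz": 0.04, "rx": 4, "ry": -4, "rz": 12, "hand": 0.028},
  {"tx": -0.09, "ty": 0.04, "tz": 0.06, "rx": 6, "ry": -6, "rz": 18, "hand": 0.028},
  {"tx": -0.12, "ty": 0.06, "tz": 0.09, "rx": 9, "ry": -9, "rz": 24, "hand": 0.028},
  {"tx": -0.16, "ty": 0.08, "tz": 0.13, "rx": 11, "ry": -11, "rz": 30, "hand": 0.028},
  {"tx": -0.2, "ty": 0.095, "tz": 0.17, "rx": 13, "ry": -14, "rz": 36, "hand": 0.028},
  {"tx": -0.239, "ty": 0.113, "tz": 0.206, "rx": 13.2, "ry": -14.4, "rz": 37.4, "hand": 0.028},
  {"tx": -0.239, "ty": 0.113, "tz": 0.206, "rx": 13.2, "ry": -14.4, "rz": 37.4, "hand": 0.028},
])

```text
time_s: 1.53
eef_pos: [0.6188, 0.1566, 0.1423]
eef_rot: [2.071, 1.6, -0.754]
contact_force: [0.3, -0.3, 0.3]
finger_gap: 0.028
grasp_force: 0.0
```

```bash
python3 - <<'E'
from h import *
tipnow(); jog((.619,.12,.024),-105,40)
c=shot("scene"); w=shot("side"); x=shot("wrist"); pickle.dump(x,open("w1.pkl","wb"))
cv2.imwrite("pics/b2.png",cv2.resize(np.hstack([c["frame"][:,130:390],w["frame"][:,190:390],x["frame"]])[:,:,::-1],(800,316)))
E
```

```text
tip [0.6147 0.1411 0.1231] z [-0.165 -0.62  -0.767] y [ 0.967 -0.254 -0.003] q [ 0.27  0.58  1.44 -0.59  1.53  0.68] gap 0.027992467247505877 F [ 0.3 -0.3  0.3]
t 1.5333 shift [0.0488 0.0098 0.0884] turn [ 0.1 -0.1  0.3]
```

View pics/b2.png

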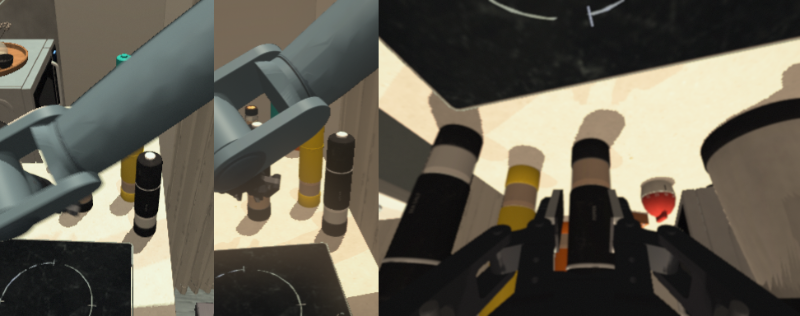

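The gripper is tilted behind the pepper and aimed at it; in the wrist view the pepper stands between the fingers. Before pushing I'll fit the link lengths from the logged poses to check that the forearm clears the salt mill.

```bash
python3 - <<'E'
from h import *
s=status.sense()
d=[([1.107,.246,1.559,0,1.339,-.174],[.1855,.6224,.2553],[0,0,-1]),
([.67,.2,1.65,-.34,1.54,.28],[.416,.3794,.256],[.03,-.398,-.917]),
(s["q"],s["eef_pos"],Ro.from_rotvec(s["eef_rot"]).apply([0,0,1]))]
A=[];b=[]
# unknown a,h,L1,L2,e,d6 linear
for q,p,z in d:
    rad=np.array([np.cos(q[0]),np.sin(q[0]),0]);k=np.array([0,0,1.])
    D=lambda t:np.sin(t)*rad+np.cos(t)*k
    A.append(np.c_[rad,k,D(q[1]),D(q[1]+q[2]),D(q[1]+q[2]+np.pi/2),z]);b.append(p)
A=np.vstack(A);b=np.hstack(b);A4=A[:,[1,2,3,5]]
x,res,rk,sv=np.linalg.lstsq(A4,b,rcond=None);print("h,L1,L2,d",np.round(x,3),"res",np.round(A4@x-b,3),sv)
x6=np.linalg.lstsq(A,b,rcond=None)[0];print(np.round(x6,3))
h,L1,L2,dd=x
from numpy import *
for tip,phi in(((.6,.056,.024),-105),((.57,-.06,.024),-105),((.53,-.19,.024),-105),((.5,-.2,.024),-37),((.58,-.265,.024),-37)):
    for th in(40,30):
        P,R=goal(tip,phi,th,.025); z=R.as_matrix()[:,2]; W=P-dd*z; rr=hypot(W[0],W[1]);zz=W[2]-h;Dd=hypot(rr,zz)
        el=arctan2(zz,rr)+arccos((L1**2+Dd**2-L2**2)/(2*L1*Dd)); E=array([L1*cos(el)*W[0]/rr,L1*cos(el)*W[1]/rr,h+L1*sin(el)])
        f=W-E; n=(array([.438,.097])-E[:2])@f[:2]/(f[:2]@f[:2]); n=clip(n,0,1); c=E+n*f
        print(th,"W",round(W,3),"E",round(E,2),"near salt",round(c,3),"lat",round(hypot(*(c[:2]-[.438,.097])),3))
E
```

```text
h,L1,L2,d [0.18  0.243 0.565 0.011] res [ 0.087 -0.078  0.018  0.048 -0.016 -0.004 -0.002  0.008 -0.014] [2.92519891 1.75828554 0.55990743 0.19580593]
[ 0.285  0.577  0.743  0.414  0.986 -0.012]
40 W [0.606 0.079 0.052] E [0.15 0.02 0.37] near salt [0.443 0.057 0.166] lat 0.04
30 W [0.605 0.074 0.055] E [0.14 0.02 0.38] near salt [0.443 0.054 0.167] lat 0.043
40 W [ 0.576 -0.037  0.052] E [ 0.12 -0.01  0.39] near salt [ 0.43  -0.028  0.161] lat 0.125
30 W [ 0.575 -0.042  0.055] E [ 0.12 -0.01  0.39] near salt [ 0.428 -0.032  0.163] lat 0.129
40 W [ 0.536 -0.167  0.052] E [ 0.11 -0.03  0.4 ] near salt [ 0.371 -0.116  0.184] lat 0.223
30 W [ 0.535 -0.172  0.055] E [ 0.11 -0.03  0.4 ] near salt [ 0.368 -0.119  0.187] lat 0.227
40 W [ 0.481 -0.186  0.052] E [ 0.07 -0.03  0.41] near salt [ 0.349 -0.135  0.168] lat 0.248
30 W [ 0.486 -0.189  0.055] E [ 0.07 -0.03  0.41] near salt [ 0.348 -0.135  0.174] lat 0.249
40 W [ 0.561 -0.251  0.052] E [ 0.14 -0.06  0.37] near salt [ 0.329 -0.147  0.227] lat 0.267
30 W [ 0.566 -0.254  0.055] E [ 0.14 -0.06  0.37] near salt [ 0.328 -0.147  0.23 ] lat 0.268
```

```bash
python3 - <<'E'
from h import *
s=status.sense()
d=[([1.107,.246,1.559,0,1.339,-.174],[.1855,.6224,.2553],[0,0,-1]),
([.67,.2,1.65,-.34,1.54,.28],[.416,.3794,.256],[.03,-.398,-.917]),
(s["q"],s["eef_pos"],Ro.from_rotvec(s["eef_rot"]).apply([0,0,1]))]
for q,p,z in d:
    rad=np.array([np.cos(q[0]),np.sin(q[0]),0]);lat=np.array([-np.sin(q[0]),np.cos(q[0]),0])
    a=[np.dot(v,z) for v in(rad,lat,[0,0,1])]
    # candidate: forearm pitch f, roll q4, bend q5
    f=q[1]+q[2];F=np.array([np.sin(f),0,np.cos(f)]);N=np.array([np.cos(f),0,-np.sin(f)]);L=np.array([0,1,0])
    b=np.cos(q[4])*F+np.sin(q[4])*(np.cos(q[3])*N+np.sin(q[3])*L)
    print("z local",np.round(a,3),"model",np.round(b,3),"tcp local",np.round([p@rad,p@lat,p[2]],3))
A=[];B=[]
for q,p,z in d:
    rad=np.array([np.cos(q[0]),np.sin(q[0]),0]);k=np.array([0,0,1.]);lat=np.cross(k,rad)
    D=lambda t:np.sin(t)*rad+np.cos(t)*k
    A.append(np.c_[k,D(q[1]),D(q[1]+q[2]),lat,z]);B.append(p)
A=np.vstack(A);B=np.hstack(B);x=np.linalg.lstsq(A,B,rcond=None)[0];print("h L1 L2 lat d",np.round(x,3),np.round(A@x-B,3))
E
```

```text
z local [ 0.  0. -1.] model [-0.002  0.    -1.   ] tcp local [0.64  0.113 0.255]
z local [-0.224 -0.331 -0.917] model [-0.23  -0.333 -0.914] tcp local [0.562 0.039 0.256]
z local [-0.327 -0.553 -0.767] model [-0.327 -0.553 -0.767] tcp local [ 0.637 -0.014  0.142]
h L1 L2 lat d [0.243 0.384 0.56  0.114 0.23 ] [-0.002 -0.001 -0.     0.002 -0.    -0.002  0.001  0.001  0.002]
```

```bash
cat >> h.py <<'E'
def ik(P,R):
    z=R.apply([0,0,1]); W=P-.23*z; R2=np.hypot(W[0],W[1]); la=.114
    q1=np.arctan2(W[1],W[0])-np.arcsin(la/R2); rad=np.array([np.cos(q1),np.sin(q1),0]); lat=np.array([-np.sin(q1),np.cos(q1),0])
    rr=W@rad; zz=W[2]-.243; D=np.hypot(rr,zz); c3=(D*D-.384**2-.56**2)/(2*.384*.56)
    q3=np.arccos(c3); q2=np.arctan2(rr,zz)-np.arctan2(.56*np.sin(q3),.384+.56*np.cos(q3))
    E=.243*np.array([0,0,1])+la*lat+.384*(np.sin(q2)*rad+np.cos(q2)*np.array([0,0,1])); f=q2+q3
    F=np.sin(f)*rad+np.cos(f)*np.array([0,0,1]); N=np.cos(f)*rad-np.sin(f)*np.array([0,0,1])
    q5=np.arccos(z@F); q4=np.arctan2(z@lat,z@N); return np.array([q1,q2,q3,q4,q5]),E,W
E
python3 - <<'E'
from h import *
def near(E,W,m,top=.222):
    # closest of segment E-W to the mill's axis (0..top)
    a=np.linspace(0,1,200)[:,None]; s=E+a*(W-E); dz=np.maximum(0,s[:,2]-top); d=np.hypot(np.hypot(*(s[:,:2]-m).T),dz); return d.min()
for th in(40,30):
  for tip,phi in(((.619,.12,.024),-105),((.6,.056,.024),-105),((.57,-.06,.024),-105),((.53,-.19,.024),-105),((.48,-.185,.024),-37),((.5,-.2,.024),-37),((.58,-.265,.024),-37)):
    P,R=goal(tip,phi,th,.025); q,E,W=ik(P,R)
    print(th,tip,"q",np.round(q,2),"W",np.round(W,2),"E",np.round(E,2),"salt",round(near(E,W,(.438,.097)),3),"yel",round(near(E,W,(.475,-.014)),3),"tool-salt",round(near(P,W,(.438,.097)),3),"yel",round(near(P,W,(.475,-.014)),3))
E
```

```text
40 (0.619, 0.12, 0.024) q [ 0.24  0.7   1.47 -0.61  1.39] W [0.66 0.28 0.22] E [0.21 0.17 0.54] salt 0.191 yel 0.278 tool-salt 0.189 yel 0.21
40 (0.6, 0.056, 0.024) q [ 0.15  0.61  1.61 -0.65  1.31] W [0.64 0.21 0.22] E [0.2  0.15 0.56] salt 0.156 yel 0.233 tool-salt 0.168 yel 0.155
40 (0.57, -0.06, 0.024) q [-0.03  0.49  1.78 -0.74  1.18] W [0.61 0.1  0.22] E [0.19 0.11 0.58] salt 0.111 yel 0.144 tool-salt 0.168 yel 0.104
40 (0.53, -0.19, 0.024) q [-0.26  0.4   1.91 -0.85  1.03] W [ 0.57 -0.03  0.22] E [0.17 0.07 0.6 ] salt 0.141 yel 0.065 tool-salt 0.186 yel 0.099
40 (0.48, -0.185, 0.024) q [-0.57 -0.12  2.5  -0.67  0.08] W [ 0.35 -0.09  0.22] E [0.02 0.12 0.62] salt 0.203 yel 0.145 tool-salt 0.204 yel 0.134
40 (0.5, -0.2, 0.024) q [-0.57 -0.05  2.43 -0.68  0.08] W [ 0.37 -0.1   0.22] E [0.05 0.11 0.63] salt 0.207 yel 0.137 tool-salt 0.21 yel 0.134
40 (0.58, -0.265, 0.024) q [-0.6   0.19  2.17 -0.4   0.08] W [ 0.45 -0.17  0.22] E [0.12 0.05 0.62] salt 0.239 yel 0.147 tool-salt 0.264 yel 0.155
30 (0.619, 0.12, 0.024) q [ 0.19  0.61  1.55 -0.49  1.27] W [0.65 0.24 0.24] E [0.2  0.15 
[... 220 characters left out ...]
 [-0.08  0.42  1.82 -0.59  1.08] W [0.6  0.06 0.24] E [0.17 0.1  0.59] salt 0.124 yel 0.128 tool-salt 0.168 yel 0.104
30 (0.53, -0.19, 0.024) q [-0.32  0.34  1.93 -0.66  0.95] W [ 0.56 -0.07  0.24] E [0.16 0.07 0.61] salt 0.172 yel 0.085 tool-salt 0.207 yel 0.105
30 (0.48, -0.185, 0.024) q [-0.57 -0.09  2.41 -0.12  0.3 ] W [ 0.38 -0.11  0.24] E [0.03 0.11 0.63] salt 0.213 yel 0.137 tool-salt 0.215 yel 0.134
30 (0.5, -0.2, 0.024) q [-0.58 -0.02  2.34 -0.12  0.3 ] W [ 0.4  -0.12  0.24] E [0.06 0.1  0.63] salt 0.22 yel 0.136 tool-salt 0.225 yel 0.134
30 (0.58, -0.265, 0.024) q [-0.6   0.22  2.08 -0.07  0.32] W [ 0.48 -0.19  0.24] E [0.13 0.05 0.62] salt 0.258 yel 0.165 tool-salt 0.289 yel 0.176
```

```bash
python3 - <<'E'
from h import *
def near(E,W,m,top=.222):
    a=np.linspace(0,1,300)[:,None]; s=E+a*(W-E); dz=np.maximum(0,s[:,2]-top); d=np.hypot(np.hypot(*(s[:,:2]-m).T),dz);i=d.argmin(); return np.round([d[i],dz[i]],3)
for th in(30,35):
  for mill,phi in(((.593,.027),-105),((.56,-.10),-105),((.548,-.14),-105),((.535,-.19),-105),((.548,-.14),-80),((.54,-.19),-80),((.548,-.14),-60),((.57,-.2),-60),((.525,-.22),-37),((.6,-.275),-37),((.6,-.275),-45)):
    p=np.array([np.cos(np.radians(phi)),np.sin(np.radians(phi))]); tip=np.r_[np.array(mill)-.032*p,.024]
    P,R=goal(tip,phi,th,.025); q,E,W=ik(P,R)
    print(th,mill,phi,"q",np.round(q[[0,3,4]],2),"W",np.round(W,2),"yel",near(E,W,(.475,-.014)),"salt",near(E,W,(.438,.097)),"tool-yel",near(P,W,(.475,-.014)))
jogs=[((.619,.12,.024),-105)]
jog((.6,.06,.024),-105,32); jog((.616,.114,.024),-105,32)
E
```

```text
30 (0.593, 0.027) -105 q [ 0.1  -0.52  1.2 ] W [0.63 0.18 0.24] yel [0.216 0.1  ] salt [0.152 0.112] tool-yel [0.154 0.   ]
30 (0.56, -0.1) -105 q [-0.1  -0.6   1.07] W [0.6  0.05 0.24] yel [0.122 0.072] salt [0.125 0.095] tool-yel [0.104 0.   ]
30 (0.548, -0.14) -105 q [-0.17 -0.62  1.03] W [0.59 0.01 0.24] yel [0.098 0.067] salt [0.133 0.094] tool-yel [0.103 0.   ]
30 (0.535, -0.19) -105 q [-0.26 -0.64  0.99] W [ 0.58 -0.04  0.24] yel [0.084 0.065] salt [0.155 0.096] tool-yel [0.104 0.004]
30 (0.548, -0.14) -80 q [-0.19 -0.72  0.78] W [0.52 0.02 0.24] yel [0.058 0.032] salt [0.102 0.06 ] tool-yel [0.05 0.  ]
30 (0.54, -0.19) -80 q [-0.29 -0.73  0.73] W [ 0.51 -0.03  0.24] yel [0.045 0.033] salt [0.137 0.067] tool-yel [0.047 0.017]
30 (0.548, -0.14) -60 q [-0.25 -0.73  0.57] W [ 0.47 -0.    0.24] yel [0.027 0.023] salt [0.103 0.039] tool-yel [0. 0.]
30 (0.57, -0.2) -60 q [-0.36 -0.69  0.52] W [ 0.49 -0.06  0.24] yel [0.055 0.028] salt [0.157 0.064] tool-yel [0.055 0.023]
30 (0.525, -0.22) -37 q [-0.58 -0.11  0.3 ] W [ 0.4  -0.12  0.24] yel [0.136 0.023] salt [0.221 0.056] tool-yel [
[... 1045 characters left out ...]
.55] W [0.46 0.01 0.23] yel [0.034 0.011] salt [0.084 0.025] tool-yel [0. 0.]
35 (0.57, -0.2) -60 q [-0.33 -0.91  0.49] W [ 0.48 -0.05  0.23] yel [0.034 0.013] salt [0.139 0.049] tool-yel [0.034 0.011]
35 (0.525, -0.22) -37 q [-0.58 -0.22  0.19] W [ 0.38 -0.11  0.23] yel [0.136 0.011] salt [0.213 0.04 ] tool-yel [0.134 0.   ]
35 (0.6, -0.275) -37 q [-0.59 -0.17  0.2 ] W [ 0.46 -0.17  0.23] yel [0.149 0.041] salt [0.242 0.087] tool-yel [0.155 0.011]
35 (0.6, -0.275) -45 q [-0.54 -0.59  0.26] W [ 0.47 -0.15  0.23] yel [0.129 0.039] salt [0.225 0.084] tool-yel [0.135 0.011]
t 1.6833 shift [-0.0019  0.0075  0.1278] turn [-0.2  8.   0.2]
t 1.6833 shift [0.0412 0.0091 0.0916] turn [-0.2  8.   0.2]
```

>>> jog_arm([
  {"tx": 0.01, "ty": 0.002, "tz": 0.023, "rx": 0, "ry": 2, "rz": 0, "hand": 0.028},
  {"tx": 0.02, "ty": 0.004, "tz": 0.046, "rx": 0, "ry": 4, "rz": 0, "hand": 0.028},
  {"tx": 0.03, "ty": 0.006, "tz": 0.07, "rx": 0, "ry": 6, "rz": 0, "hand": 0.028},
  {"tx": 0.042, "ty": 0.009, "tz": 0.09, "rx": 0, "ry": 8, "rz": 0, "hand": 0.028},
  {"tx": 0.045, "ty": 0.009, "tz": 0.096, "rx": 0, "ry": 8, "rz": 0, "hand": 0.028},
  {"tx": 0.045, "ty": 0.009, "tz": 0.096, "rx": 0, "ry": 8, "rz": 0, "hand": 0.028},
])

```text
time_s: 2.18
eef_pos: [0.6182, 0.1295, 0.0405]
eef_rot: [2.165, 1.673, -0.625]
contact_force: [-0.0, 0.2, 0.1]
finger_gap: 0.0278
grasp_force: 0.0
```

```bash
python3 - <<'E'
from h import *
tipnow(); jog((.602,.060,.018),-105,32); jog((.535,-.19,.018),-105,32)
x=shot("wrist"); pickle.dump(x,open("w2.pkl","wb")); save(x,"pics/w2.png")
print("proj pepper foot",proj(x,(.593,.027,0)),proj(x,(.593,.027,.03)), "top",proj(x,(.593,.027,.22)))
E
```

```text
tip [0.6147 0.1167 0.0193] z [-0.138 -0.511 -0.848] y [ 0.967 -0.253 -0.005] q [ 0.2   0.64  1.52 -0.52  1.29  0.68] gap 0.027763729488295922 F [-0.   0.2  0.1]
t 2.1833 shift [-0.0486  0.002   0.0318] turn [-0.1 -0.   0.4]
t 2.1833 shift [-0.2681  0.0006  0.169 ] turn [-0.1 -0.   0.4]
proj pepper foot (np.float64(250.06348321708055), np.float64(279.0018731024255)) (np.float64(249.9679413329397), np.float64(315.4933605179716)) top (np.float64(248.492769328015), np.float64(878.9239557753423))
```

View pics/w2.png

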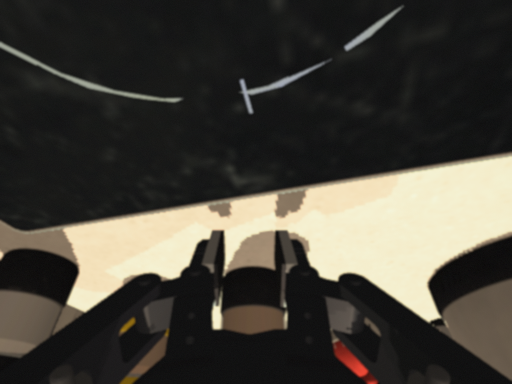

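The wrist view shows the pepper's foot centred between the fingertips (foot at about col 252, fingers at 222 and 282). The beige band shows below it, so I start the push.

>>> jog_arm([
  {"tx": -0.013, "ty": 0, "tz": 0.008, "rx": 0, "ry": 0, "rz": 0, "hand": 0.028},
  {"tx": -0.027, "ty": 0, "tz": 0.017, "rx": 0, "ry": 0, "rz": 0, "hand": 0.028},
  {"tx": -0.038, "ty": 0, "tz": 0.024, "rx": 0, "ry": 0, "rz": 0, "hand": 0.028},
  {"tx": -0.045, "ty": 0, "tz": 0.028, "rx": 0, "ry": 0, "rz": 0, "hand": 0.028},
  {"tx": -0.048, "ty": 0, "tz": 0.0302, "rx": 0, "ry": 0, "rz": 0, "hand": 0.028},
  {"tx": -0.051, "ty": 0, "tz": 0.032, "rx": 0, "ry": 0, "rz": 0, "hand": 0.028},
  {"tx": -0.0545, "ty": 0, "tz": 0.0342, "rx": 0, "ry": 0, "rz": 0, "hand": 0.028},
  {"tx": -0.058, "ty": 0, "tz": 0.0364, "rx": 0, "ry": 0, "rz": 0, "hand": 0.028},
])

```text
time_s: 2.9
eef_pos: [0.6032, 0.0632, 0.042]
eef_rot: [2.166, 1.672, -0.617]
contact_force: [0.7, 2.5, 0.3]
finger_gap: 0.028
grasp_force: 1.1
```

```bash
python3 - <<'E'
from h import *
tipnow(); jog((.535,-.19,.018),-105,32)
E
```

```text
tip [0.5999 0.0505 0.0208] z [-0.133 -0.51  -0.85 ] y [ 0.967 -0.253  0.   ] q [ 0.11  0.58  1.63 -0.55  1.21  0.63] gap 0.02802966000435304 F [0.7 2.5 0.3]
t 2.9 shift [-0.2101 -0.0018  0.1336] turn [ 0.2 -0.2  0.3]
```

>>> jog_arm([
  {"tx": -0.004, "ty": 0, "tz": 0.003, "rx": 0, "ry": 0, "rz": 0, "hand": 0.028},
  {"tx": -0.009, "ty": 0, "tz": 0.006, "rx": 0, "ry": 0, "rz": 0, "hand": 0.028},
  {"tx": -0.014, "ty": 0, "tz": 0.0095, "rx": 0, "ry": 0, "rz": 0, "hand": 0.028},
  {"tx": -0.019, "ty": 0, "tz": 0.0125, "rx": 0, "ry": 0, "rz": 0, "hand": 0.028},
  {"tx": -0.024, "ty": 0, "tz": 0.016, "rx": 0, "ry": 0, "rz": 0, "hand": 0.028},
  {"tx": -0.029, "ty": 0, "tz": 0.019, "rx": 0, "ry": 0, "rz": 0, "hand": 0.028},
  {"tx": -0.034, "ty": 0, "tz": 0.022, "rx": 0, "ry": 0, "rz": 0, "hand": 0.028},
  {"tx": -0.039, "ty": 0, "tz": 0.025, "rx": 0, "ry": 0, "rz": 0, "hand": 0.028},
])

```text
time_s: 3.57
eef_pos: [0.5911, 0.0175, 0.0414]
eef_rot: [2.166, 1.671, -0.618]
contact_force: [0.6, 4.7, 4.1]
finger_gap: 0.028
grasp_force: 2.9
```

```bash
python3 - <<'E'
from h import *
tipnow(); jog((.535,-.19,.018),-105,32)
x=shot("wrist"); c=shot("scene"); d=shot("side")
cv2.imwrite("pics/p1.png",np.hstack([x["frame"][184:,120:400],np.vstack([d["frame"]])[150:350,180:440]])[:,:,::-1] if 0 else np.hstack([x["frame"][184:384,120:400],d["frame"][110:310,180:440]])[:,:,::-1])
E
```

```text
tip [0.5877 0.0047 0.0202] z [-0.134 -0.51  -0.849] y [ 0.967 -0.254 -0.   ] q [ 0.04  0.54  1.69 -0.58  1.16  0.59] gap 0.028010633485852882 F [0.6 4.7 4.1]
t 3.5667 shift [-0.1702 -0.0015  0.1083] turn [ 0.1 -0.1  0.2]
```

View pics/p1.png

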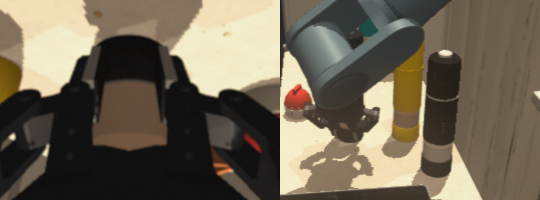

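The mill sits evenly between the fingertips and slides upright. I'll keep going.

>>> jog_arm([
  {"tx": -0.005, "ty": 0, "tz": 0.003, "rx": 0, "ry": 0, "rz": 0, "hand": 0.028},
  {"tx": -0.01, "ty": 0, "tz": 0.006, "rx": 0, "ry": 0, "rz": 0, "hand": 0.028},
  {"tx": -0.015, "ty": 0, "tz": 0.0095, "rx": 0, "ry": 0, "rz": 0, "hand": 0.028},
  {"tx": -0.02, "ty": 0, "tz": 0.0127, "rx": 0, "ry": 0, "rz": 0, "hand": 0.028},
  {"tx": -0.0255, "ty": 0, "tz": 0.0162, "rx": 0, "ry": 0, "rz": 0, "hand": 0.028},
  {"tx": -0.031, "ty": 0, "tz": 0.0197, "rx": 0, "ry": 0, "rz": 0, "hand": 0.028},
  {"tx": -0.0365, "ty": 0, "tz": 0.0232, "rx": 0, "ry": 0, "rz": 0, "hand": 0.028},
  {"tx": -0.042, "ty": 0, "tz": 0.0267, "rx": 0, "ry": 0, "rz": 0, "hand": 0.028},
])

```text
time_s: 4.38
eef_pos: [0.578, -0.0308, 0.0405]
eef_rot: [2.167, 1.671, -0.62]
contact_force: [0.7, 1.9, 0.6]
finger_gap: 0.028
grasp_force: 1.1
```

>>> jog_arm([
  {"tx": -0.0055, "ty": 0, "tz": 0.0035, "rx": 0, "ry": 0, "rz": 0, "hand": 0.028},
  {"tx": -0.011, "ty": 0, "tz": 0.007, "rx": 0, "ry": 0, "rz": 0, "hand": 0.028},
  {"tx": -0.0165, "ty": 0, "tz": 0.0105, "rx": 0, "ry": 0, "rz": 0, "hand": 0.028},
  {"tx": -0.022, "ty": 0, "tz": 0.014, "rx": 0, "ry": 0, "rz": 0, "hand": 0.028},
  {"tx": -0.0275, "ty": 0, "tz": 0.0175, "rx": 0, "ry": 0, "rz": 0, "hand": 0.028},
  {"tx": -0.033, "ty": 0, "tz": 0.021, "rx": 0, "ry": 0, "rz": 0, "hand": 0.028},
  {"tx": -0.0385, "ty": 0, "tz": 0.0245, "rx": 0, "ry": 0, "rz": 0, "hand": 0.028},
  {"tx": -0.044, "ty": 0, "tz": 0.028, "rx": 0, "ry": 0, "rz": 0, "hand": 0.028},
])

```text
time_s: 5.05
eef_pos: [0.5651, -0.0811, 0.0402]
eef_rot: [2.166, 1.671, -0.619]
contact_force: [0.8, 2.7, 2.5]
finger_gap: 0.028
grasp_force: 1.7
```

```bash
python3 - <<'E'
from h import *
tipnow(); jog((.535,-.19,.018),-105,32)
x=shot("wrist"); pickle.dump(x,open("w3.pkl","wb")); c=shot("scene"); d=shot("side"); 
cv2.imwrite("pics/p2.png",np.vstack([x["frame"],np.hstack([c["frame"],d["frame"]])[110:310,130:642]])[:,:,::-1])
E
```

```text
tip [ 0.5617 -0.0939  0.019 ] z [-0.134 -0.511 -0.849] y [ 0.967 -0.254 -0.   ] q [-0.13  0.47  1.79 -0.64  1.06  0.5 ] gap 0.028025170466140736 F [0.8 2.7 2.5]
t 5.05 shift [-0.0842 -0.0014  0.0535] turn [ 0.1 -0.1  0.3]
```

View pics/p2.png

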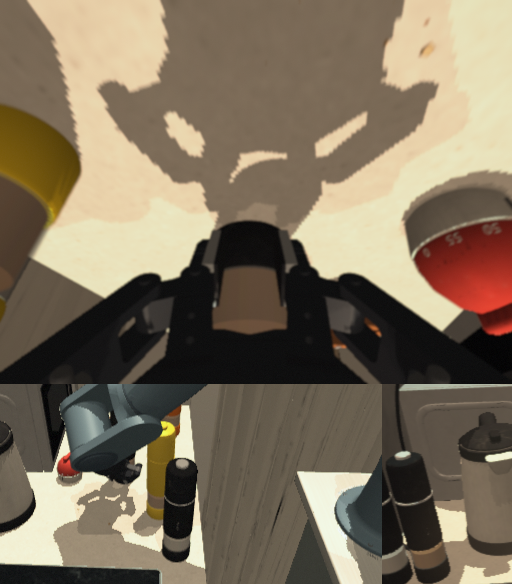

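The mill is still cradled and upright. The timer (right) and yellow mill (left) are clear.

>>> jog_arm([
  {"tx": -0.0055, "ty": 0, "tz": 0.0035, "rx": 0, "ry": 0, "rz": 0, "hand": 0.028},
  {"tx": -0.011, "ty": 0, "tz": 0.007, "rx": 0, "ry": 0, "rz": 0, "hand": 0.028},
  {"tx": -0.0165, "ty": 0, "tz": 0.0105, "rx": 0, "ry": 0, "rz": 0, "hand": 0.028},
  {"tx": -0.022, "ty": 0, "tz": 0.014, "rx": 0, "ry": 0, "rz": 0, "hand": 0.028},
  {"tx": -0.0275, "ty": 0, "tz": 0.0175, "rx": 0, "ry": 0, "rz": 0, "hand": 0.028},
  {"tx": -0.033, "ty": 0, "tz": 0.021, "rx": 0, "ry": 0, "rz": 0, "hand": 0.028},
  {"tx": -0.0385, "ty": 0, "tz": 0.0245, "rx": 0, "ry": 0, "rz": 0, "hand": 0.028},
  {"tx": -0.044, "ty": 0, "tz": 0.028, "rx": 0, "ry": 0, "rz": 0, "hand": 0.028},
])

```text
time_s: 5.87
eef_pos: [0.5515, -0.1317, 0.0394]
eef_rot: [2.167, 1.671, -0.619]
contact_force: [-0.4, 0.9, -0.0]
finger_gap: 0.0276
grasp_force: 1.1
```

>>> jog_arm([
  {"tx": -0.0055, "ty": 0, "tz": 0.0035, "rx": 0, "ry": 0, "rz": 0, "hand": 0.028},
  {"tx": -0.011, "ty": 0, "tz": 0.007, "rx": 0, "ry": 0, "rz": 0, "hand": 0.028},
  {"tx": -0.0165, "ty": 0, "tz": 0.0105, "rx": 0, "ry": 0, "rz": 0, "hand": 0.028},
  {"tx": -0.022, "ty": 0, "tz": 0.014, "rx": 0, "ry": 0, "rz": 0, "hand": 0.028},
  {"tx": -0.0275, "ty": 0, "tz": 0.0175, "rx": 0, "ry": 0, "rz": 0, "hand": 0.028},
  {"tx": -0.032, "ty": 0, "tz": 0.0205, "rx": 0, "ry": 0, "rz": 0, "hand": 0.028},
  {"tx": -0.035, "ty": 0, "tz": 0.0225, "rx": 0, "ry": 0, "rz": 0, "hand": 0.028},
  {"tx": -0.036, "ty": 0, "tz": 0.023, "rx": 0, "ry": 0, "rz": 0, "hand": 0.028},
])

```text
time_s: 6.53
eef_pos: [0.541, -0.1729, 0.0391]
eef_rot: [2.167, 1.671, -0.619]
contact_force: [0.7, 2.8, 1.4]
finger_gap: 0.0279
grasp_force: 1.7
```

```bash
python3 - <<'E'
from h import *
tipnow()
s=status.sense();R0=Ro.from_rotvec(s["eef_rot"])
print("back 60mm +up",np.round(R0.inv().apply([.0155,.058,0]),4),"up",np.round(R0.inv().apply([0,0,1]),3))
E
```

```text
tip [ 0.5376 -0.1857  0.0179] z [-0.135 -0.511 -0.849] y [ 0.967 -0.254 -0.   ] q [-0.29  0.43  1.85 -0.7   0.97  0.4 ] gap 0.027939559738014114 F [0.7 2.8 1.4]
back 60mm +up [ 0.051   0.0002 -0.0317] up [-0.528 -0.    -0.849]
```

>>> jog_arm([
  {"tx": 0.01, "ty": 0, "tz": -0.006, "rx": 0, "ry": 0, "rz": 0, "hand": 0.028},
  {"tx": 0.03, "ty": 0, "tz": -0.019, "rx": 0, "ry": 0, "rz": 0, "hand": 0.028},
  {"tx": 0.042, "ty": 0, "tz": -0.026, "rx": 0, "ry": 0, "rz": 0, "hand": 0.028},
  {"tx": 0.032, "ty": 0, "tz": -0.055, "rx": 0, "ry": 0, "rz": 0, "hand": 0.028},
  {"tx": 0.011, "ty": 0, "tz": -0.088, "rx": 0, "ry": 0, "rz": 0, "hand": 0.028},
  {"tx": -0.01, "ty": 0, "tz": -0.12, "rx": 0, "ry": 0, "rz": 0, "hand": 0.028},
  {"tx": -0.032, "ty": 0, "tz": -0.154, "rx": 0, "ry": 0, "rz": 0, "hand": 0.028},
  {"tx": -0.053, "ty": 0, "tz": -0.188, "rx": 0, "ry": 0, "rz": 0, "hand": 0.028},
])

```text
time_s: 7.2
eef_pos: [0.5544, -0.1189, 0.2279]
eef_rot: [2.165, 1.673, -0.621]
contact_force: [1.1, -0.8, 1.0]
finger_gap: 0.0275
grasp_force: 0.0
```

```bash
python3 - <<'E'
from h import *
tipnow()
for tip in((.45,-.15,.24),(.448,-.15,.12),(.448,-.15,.018)):
    jog(tip,-37,28)
    P,R=goal(tip,-37,28,.025);print(np.round(ik(P,R)[0],2))
c=shot("scene");x=shot("wrist");pickle.dump(x,open("w4.pkl","wb"));pickle.dump(c,open("s4.pkl","wb"))
cv2.imwrite("pics/p3.png",np.hstack([c["frame"][90:290,130:390],cv2.resize(x["frame"],(267,200))])[:,:,::-1].copy() if 0 else np.vstack([x["frame"],c["frame"][90:300]])[:,:,::-1])
E
```

```text
tip [ 0.551  -0.1316  0.2066] z [-0.135 -0.51  -0.849] y [ 0.968 -0.253 -0.002] q [-0.2   0.16  1.78 -0.58  1.29  0.25] gap 0.027489431785855178 F [ 1.1 -0.8  1. ]
t 7.2 shift [-0.0621 -0.1041 -0.0013] turn [-33.9   3.3 -58.6]
[-0.54 -0.57  2.32 -0.07  0.9 ]
t 7.2 shift [ 0.0008 -0.1057  0.1008] turn [-33.9   3.3 -58.6]
[-0.54 -0.43  2.46 -0.08  0.63]
t 7.2 shift [ 0.0547 -0.1055  0.1874] turn [-33.9   3.3 -58.6]
[-0.54 -0.19  2.5  -0.15  0.35]
```

View pics/p3.png

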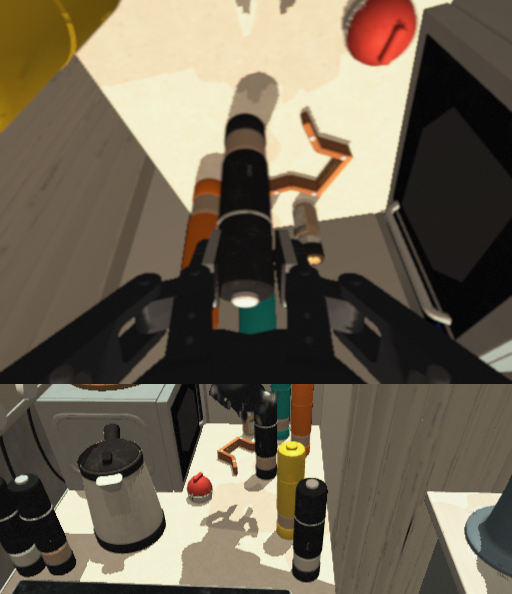

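The wrist view shows the pepper upright and the whole dock: near wing (305,112) to (320,155), near corner (350,157), far corner (318,193). I can locate the dock and the mill from this.

```bash
python3 - <<'E'
from h import *
S=pickle.load(open("s4.pkl","rb"));X=pickle.load(open("w4.pkl","rb"))
for n,p in{"nkink":(231.5,165),"ncorner":(218,160),"nwing":(236,177),"fcorner":(241,144)}.items(): print("S",n,np.round(onz(S,*p,.026),3))
for n,p in{"nkink":(321,156),"ncorner":(350,156),"nwing":(305,111),"fcorner":(318,192)}.items(): print("W",n,np.round(onz(X,*p,.026),3))
for c,box,n in((S,(190,300,130,190),"s"),(X,(270,365,100,205),"w")):
    x0,x1,y0,y1=box; hsv=cv2.cvtColor(np.ascontiguousarray(c["frame"][y0:y1,x0:x1]),cv2.COLOR_RGB2HSV)
    m=((hsv[:,:,0]<16)&(hsv[:,:,1]>115)&(hsv[:,:,2]>60)).astype(np.uint8)
    nn,l,st,ce=cv2.connectedComponentsWithStats(m); 
    k=cv2.findContours(m,cv2.RETR_EXTERNAL,cv2.CHAIN_APPROX_NONE)[0]
    for q in k:
        if cv2.contourArea(q)>40:
            a=cv2.approxPolyDP(q,1.5,True)[:,0]+[x0,y0]
            print(n,[(tuple(map(int,p)),tuple(map(float,np.round(onz(c,*p,.026)[:2],3)))) for p in a])
# mill foot
for c,p,n in((S,(266,185),"s"),(X,(246,116),"w")):
    q=onz(c,*p,0);o,_=ray(c,*p);e=(q-o)[:2];e/=np.linalg.norm(e);print(n,"mill",np.round(q[:2]+.026*e,4))
sub=S["frame"][100:200,248:285].max(2)<60; ys,xs=np.nonzero(sub); print("dark", xs.min()+248,xs.max()+248,ys.max()+100)
E
```

```text
S nkink [ 0.618 -0.235  0.026]
S ncorner [ 0.655 -0.255  0.026]
S nwing [ 0.601 -0.185  0.026]
S fcorner [ 0.603 -0.333  0.026]
W nkink [ 0.623 -0.261  0.026]
W ncorner [ 0.66  -0.271  0.026]
W nwing [ 0.61  -0.187  0.026]
W fcorner [ 0.614 -0.334  0.026]
s [((190, 186), (0.707, -0.146)), ((190, 189), (0.705, -0.135)), ((210, 189), (0.657, -0.136)), ((200, 178), (0.688, -0.178))]
s [((255, 148), (0.564, -0.314)), ((237, 143), (0.614, -0.337)), ((218, 156), (0.657, -0.274)), ((218, 162), (0.654, -0.247)), ((232, 170), (0.614, -0.213)), ((235, 180), (0.602, -0.173)), ((236, 170), (0.604, -0.214)), ((232, 167), (0.615, -0.226)), ((234, 163), (0.612, -0.243)), ((229, 158), (0.628, -0.265)), ((238, 151), (0.608, -0.299)), ((253, 156), (0.566, -0.276))]
s [((291, 130), (0.468, -0.41)), ((292, 140), (0.465, -0.357)), ((299, 142), (0.446, -0.347)), ((299, 130), (0.445, -0.41))]
w [((347, 147), (0.656, -0.254)), ((318, 137), (0.621, -0.228)), ((307, 114), (0.611, -0.192)), ((304, 112), (0.608, -0.188)), ((302, 117), (0.605, -0.194)), ((305, 131), (0.607, -0.215)), ((308, 136), (0.609, -0.224)), ((314, 135), (0.617, -0.224)), ((316, 137), (0.619, -0.228)), ((314, 141), (0.616, -0.233)), ((311, 141), (0.612, -0.232)), ((314, 149), (0.615, -0.247)), ((331, 156), (0.635, -0.265)), ((333, 159), (0.638, -0.271)), ((314, 181), (0.61, -0.308)), ((296, 176), (0.586, -0.291)), ((284, 176), (0.57, -0.286)), ((270, 180), (0.549, -0.289)), ((270, 195), (0.543, -0.322)), ((273, 194), (0.547, -0.321)), ((275, 189), (0.553, -0.31)), ((280, 192), (0.558, -0.319)), ((293, 189), (0.578, -0.318)), ((307, 194), (0.597, -0.335)), ((315, 191), (0.61, -0.331)), ((316, 196), (0.61, -0.343)), ((319, 196), (0.615, -0.345)), ((351, 158), (0.661, -0.275))]
s mill [ 0.5299 -0.215 ]
w mill [ 0.533  -0.2189]
dark 248 277 185
```

```bash
python3 - <<'E'
from h import *
for tip in((.482,-.172,.26),(.482,-.172,.12),(.482,-.172,.018),(.583,-.263,.018)):
  for th in(31,33):
    P,R=goal(tip,-40,th,.025);q,E,W=ik(P,R);print(tip,th,np.round(q,2),np.round(W,2))
jog((.482,-.172,.25),-40,32)
E
```

```text
(0.482, -0.172, 0.26) 31 [-0.52 -0.47  2.24 -0.12  0.85] [ 0.38 -0.09  0.48]
(0.482, -0.172, 0.26) 33 [-0.52 -0.49  2.26 -0.13  0.81] [ 0.38 -0.08  0.47]
(0.482, -0.172, 0.12) 31 [-0.52 -0.31  2.38 -0.18  0.54] [ 0.38 -0.09  0.34]
(0.482, -0.172, 0.12) 33 [-0.52 -0.32  2.4  -0.2   0.5 ] [ 0.38 -0.08  0.33]
(0.482, -0.172, 0.018) 31 [-0.52 -0.07  2.41 -0.33  0.28] [ 0.38 -0.09  0.24]
(0.482, -0.172, 0.018) 33 [-0.52 -0.08  2.43 -0.42  0.24] [ 0.38 -0.08  0.23]
(0.583, -0.263, 0.018) 31 [-0.58  0.24  2.08 -0.21  0.29] [ 0.48 -0.18  0.24]
(0.583, -0.263, 0.018) 33 [-0.58  0.23  2.1  -0.27  0.25] [ 0.48 -0.17  0.23]
t 7.3 shift [-0.0741 -0.0726  0.0022] turn [-33.6   0.3 -55.2]
```

Tilt 31–32° works. Next I lift and turn to the dock heading.

>>> jog_arm([
  {"tx": -0.02, "ty": -0.005, "tz": -0.02, "rx": -3.5, "ry": 0, "rz": -5.8, "hand": 0.024},
  {"tx": -0.035, "ty": -0.015, "tz": -0.03, "rx": -7, "ry": 0, "rz": -11.6, "hand": 0.024},
  {"tx": -0.045, "ty": -0.025, "tz": -0.03, "rx": -10.5, "ry": 0, "rz": -17.4, "hand": 0.024},
  {"tx": -0.055, "ty": -0.035, "tz": -0.025, "rx": -14, "ry": 0, "rz": -23.2, "hand": 0.024},
  {"tx": -0.06, "ty": -0.045, "tz": -0.02, "rx": -17.5, "ry": 0, "rz": -29, "hand": 0.024},
  {"tx": -0.065, "ty": -0.055, "tz": -0.015, "rx": -21, "ry": 0, "rz": -34.8, "hand": 0.024},
  {"tx": -0.07, "ty": -0.065, "tz": -0.005, "rx": -24.5, "ry": 0, "rz": -40.6, "hand": 0.024},
  {"tx": -0.074, "ty": -0.073, "tz": 0.002, "rx": -28, "ry": 0, "rz": -46, "hand": 0.024},
])

```text
time_s: 7.97
eef_pos: [0.4682, -0.1617, 0.263]
eef_rot: [1.134, 2.373, -0.332]
contact_force: [-0.4, 0.4, -0.4]
finger_gap: 0.0238
grasp_force: 0.0
```

```bash
python3 - <<'E'
from h import *
tipnow();jog((.482,-.172,.16),-40,32)
E
```

```text
tip [ 0.4762 -0.172   0.2417] z [ 0.321 -0.412 -0.853] y [ 0.78   0.626 -0.009] q [-0.45 -0.36  2.19 -0.31  0.84 -0.98] gap 0.023811610440819943 F [-0.4  0.4 -0.4]
t 7.9667 shift [0.0396 0.0025 0.0717] turn [-6.4 -0.6 -9.3]
```

>>> jog_arm([
  {"tx": 0.01, "ty": 0, "tz": 0.018, "rx": -3.4, "ry": 0, "rz": -5, "hand": 0.024},
  {"tx": 0.02, "ty": 0, "tz": 0.036, "rx": -6.4, "ry": -0.6, "rz": -9.3, "hand": 0.024},
  {"tx": 0.03, "ty": 0.002, "tz": 0.054, "rx": -6.4, "ry": -0.6, "rz": -9.3, "hand": 0.024},
  {"tx": 0.04, "ty": 0.0025, "tz": 0.072, "rx": -6.4, "ry": -0.6, "rz": -9.3, "hand": 0.024},
  {"tx": 0.04, "ty": 0.0025, "tz": 0.072, "rx": -6.4, "ry": -0.6, "rz": -9.3, "hand": 0.024},
])

```text
time_s: 8.38
eef_pos: [0.4699, -0.1624, 0.1763]
eef_rot: [0.901, 2.454, -0.255]
contact_force: [-0.7, -0.2, -0.6]
finger_gap: 0.024
grasp_force: 0.0
```

```bash
python3 - <<'E'
from h import *
tipnow();jog((.483,-.173,.017),-40,32)
x=shot("wrist"); pickle.dump(x,open("w5.pkl","wb"))
print("mill foot proj",np.round(proj(x,(.53,-.216,0)),0))
x0,x1,y0,y1=150,360,100,384
m=(x["frame"][y0:y1,x0:x1].max(2)<55)
for v in range(100,384,14):
    u=np.nonzero(m[v-y0])[0]; 
    if len(u): print(v,u.min()+x0,u.max()+x0,len(u))
E
```

```text
tip [ 0.4798 -0.1708  0.155 ] z [ 0.398 -0.339 -0.853] y [ 0.647  0.762 -0.001] q [-0.51 -0.27  2.29 -0.18  0.59 -1.26] gap 0.024020443307722784 F [-0.7 -0.2 -0.6]
t 8.3833 shift [0.0691 0.0004 0.1196] turn [-0.2 -0.5 -0.3]
mill foot proj [247. 152.]
142 232 268 37
156 227 272 15
184 232 266 35
198 223 277 55
212 222 277 56
226 219 278 60
240 207 359 73
254 199 359 132
268 189 359 116
282 150 359 206
296 150 359 207
310 150 359 169
324 150 359 174
338 150 359 205
352 150 359 194
366 152 359 208
380 150 359 210
```

The mill's foot shows at about (250,150) against (247,152) predicted, so the aim is good. I descend.

>>> jog_arm([
  {"tx": 0.015, "ty": 0, "tz": 0.026, "rx": 0, "ry": 0, "rz": 0, "hand": 0.024},
  {"tx": 0.03, "ty": 0, "tz": 0.052, "rx": 0, "ry": 0, "rz": 0, "hand": 0.024},
  {"tx": 0.045, "ty": 0, "tz": 0.078, "rx": 0, "ry": 0, "rz": 0, "hand": 0.024},
  {"tx": 0.056, "ty": 0, "tz": 0.097, "rx": 0, "ry": 0, "rz": 0, "hand": 0.024},
  {"tx": 0.064, "ty": 0, "tz": 0.111, "rx": 0, "ry": 0, "rz": 0, "hand": 0.024},
  {"tx": 0.069, "ty": 0, "tz": 0.119, "rx": 0, "ry": -0.5, "rz": 0, "hand": 0.024},
  {"tx": 0.069, "ty": 0, "tz": 0.119, "rx": 0, "ry": -0.5, "rz": 0, "hand": 0.024},
])

```text
time_s: 9.02
eef_pos: [0.476, -0.1665, 0.0432]
eef_rot: [0.895, 2.439, -0.26]
contact_force: [-0.4, -0.1, 0.7]
finger_gap: 0.024
grasp_force: 0.0
```

```bash
python3 - <<'E'
from h import *
tipnow();jog((.583,-.264,.017),-40,32)
x=shot("wrist"); pickle.dump(x,open("w6.pkl","wb"));print("mill proj",np.round(proj(x,(.53,-.216,0)),0))
# band (beige) extent between fingers
m=(x["frame"].max(2)<55)
for v in range(230,330,8):
    u=np.nonzero(m[v,190:320])[0]; 
    if len(u): print(v,u.min()+190,u.max()+190,len(u))
E
```

```text
tip [ 0.4862 -0.1752  0.0221] z [ 0.409 -0.347 -0.844] y [ 0.647  0.763 -0.   ] q [-0.52  0.07  2.31 -0.45  0.23 -0.97] gap 0.02402031790680799 F [-0.4 -0.1  0.7]
t 9.0167 shift [-0.1082 -0.0052  0.0747] turn [-0.2  0.4 -0.2]
mill proj [245. 257.]
238 222 276 10
246 201 298 80
254 199 301 84
262 196 303 87
270 190 310 109
278 190 317 125
286 190 319 80
294 190 319 76
302 190 319 66
310 190 319 65
318 190 319 65
326 190 319 65
```

>>> jog_arm([
  {"tx": -0.003, "ty": 0, "tz": 0.007, "rx": 0, "ry": 0.5, "rz": 0, "hand": 0.024},
  {"tx": -0.008, "ty": -0.001, "tz": 0.0105, "rx": 0, "ry": 1, "rz": 0, "hand": 0.024},
  {"tx": -0.013, "ty": -0.001, "tz": 0.0135, "rx": 0, "ry": 1.5, "rz": 0, "hand": 0.024},
  {"tx": -0.016, "ty": -0.001, "tz": 0.0158, "rx": 0, "ry": 1.5, "rz": 0, "hand": 0.024},
  {"tx": -0.0195, "ty": -0.001, "tz": 0.018, "rx": 0, "ry": 1.5, "rz": 0, "hand": 0.024},
  {"tx": -0.023, "ty": -0.0015, "tz": 0.02, "rx": 0, "ry": 1.5, "rz": 0, "hand": 0.024},
  {"tx": -0.0265, "ty": -0.0015, "tz": 0.022, "rx": 0, "ry": 1.5, "rz": 0, "hand": 0.024},
  {"tx": -0.03, "ty": -0.0015, "tz": 0.0245, "rx": 0, "ry": 1.5, "rz": 0, "hand": 0.024},
])

```text
time_s: 9.73
eef_pos: [0.5049, -0.1932, 0.0403]
eef_rot: [0.904, 2.46, -0.25]
contact_force: [-2.8, 2.6, 3.3]
finger_gap: 0.024
grasp_force: 2.2
```

```bash
python3 - <<'E'
from h import *
tipnow();jog((.583,-.264,.017),-40,31)
E
```

```text
tip [ 0.5148 -0.2015  0.0189] z [ 0.394 -0.333 -0.856] y [0.647 0.762 0.001] q [-0.54  0.15  2.21 -0.34  0.25 -1.1 ] gap 0.02403954012369599 F [-2.8  2.6  3.3]
t 9.7333 shift [-0.0782 -0.0036  0.0493] turn [-0.1  0.1 -0.3]
```

>>> jog_arm([
  {"tx": -0.004, "ty": 0, "tz": 0.0025, "rx": 0, "ry": 0, "rz": 0, "hand": 0.024},
  {"tx": -0.008, "ty": 0, "tz": 0.005, "rx": 0, "ry": 0, "rz": 0, "hand": 0.024},
  {"tx": -0.012, "ty": -0.0005, "tz": 0.0076, "rx": 0, "ry": 0, "rz": 0, "hand": 0.024},
  {"tx": -0.016, "ty": -0.0005, "tz": 0.0101, "rx": 0, "ry": 0, "rz": 0, "hand": 0.024},
  {"tx": -0.02, "ty": -0.001, "tz": 0.0126, "rx": 0, "ry": 0, "rz": 0, "hand": 0.024},
  {"tx": -0.024, "ty": -0.001, "tz": 0.0152, "rx": 0, "ry": 0, "rz": 0, "hand": 0.024},
  {"tx": -0.028, "ty": -0.0015, "tz": 0.0177, "rx": 0, "ry": 0, "rz": 0, "hand": 0.024},
  {"tx": -0.032, "ty": -0.0015, "tz": 0.0203, "rx": 0, "ry": 0, "rz": 0, "hand": 0.024},
])

```text
time_s: 10.4
eef_pos: [0.5331, -0.2193, 0.0392]
eef_rot: [0.904, 2.46, -0.25]
contact_force: [-2.5, 2.0, 3.2]
finger_gap: 0.0241
grasp_force: 2.2
```

```bash
python3 - <<'E'
from h import *
tipnow();jog((.583,-.264,.017),-38,31)
x=shot("wrist");c=shot("scene"); d=shot("side")
cv2.imwrite("pics/p4.png",np.vstack([x["frame"],np.hstack([c["frame"][80:240,130:386],d["frame"][80:240,130:386]])])[:,:,::-1])
for n,v in(("w7",x),("s7",c),("d7",d)): pickle.dump(v,open(n+".pkl","wb"))
E
```

```text
tip [ 0.543  -0.2276  0.0178] z [ 0.394 -0.334 -0.856] y [0.647 0.762 0.001] q [-0.56  0.23  2.13 -0.29  0.26 -1.16] gap 0.024100514515312314 F [-2.5  2.   3.2]
t 10.4 shift [-0.0459 -0.0023  0.0286] turn [-1.2  0.1 -2. ]
```

>>> jog_arm([
  {"tx": -0.004, "ty": 0, "tz": 0.0025, "rx": 0, "ry": 0, "rz": 0, "hand": 0.024},
  {"tx": -0.008, "ty": -0.0005, "tz": 0.005, "rx": 0, "ry": 0, "rz": 0, "hand": 0.024},
  {"tx": -0.012, "ty": -0.0005, "tz": 0.0075, "rx": 0, "ry": 0, "rz": -0.5, "hand": 0.024},
  {"tx": -0.016, "ty": -0.001, "tz": 0.01, "rx": 0, "ry": 0, "rz": -1, "hand": 0.024},
  {"tx": -0.02, "ty": -0.001, "tz": 0.0125, "rx": 0, "ry": 0, "rz": -1, "hand": 0.024},
  {"tx": -0.024, "ty": -0.001, "tz": 0.015, "rx": 0, "ry": 0, "rz": -1.5, "hand": 0.024},
  {"tx": -0.027, "ty": -0.001, "tz": 0.0169, "rx": 0, "ry": 0, "rz": -2, "hand": 0.024},
  {"tx": -0.03, "ty": -0.001, "tz": 0.0187, "rx": 0, "ry": 0, "rz": -2, "hand": 0.024},
])

```text
time_s: 11.22
eef_pos: [0.5594, -0.2429, 0.0387]
eef_rot: [0.861, 2.478, -0.262]
contact_force: [-2.4, 1.6, 0.9]
finger_gap: 0.0243
grasp_force: 1.6
```

```bash
python3 - <<'E'
from h import *
tipnow();jog((.583,-.264,.017),-38,31)
c=shot("scene")
m=((c["frame"].min(2)>150)&(np.ptp(c["frame"].astype(int),2)<25)).astype(np.uint8)[90:180,200:300]
nn,l,st,ce=cv2.connectedComponentsWithStats(m)
for i in range(1,nn):
    if 8<st[i,4]<200: print(ce[i]+[200,90],st[i,4],np.round(onz(c,*(ce[i]+[200,90]),.222),3))
print(proj(c,(.6,-.275,.222)))
E
```

```text
tip [ 0.5692 -0.2512  0.0173] z [ 0.394 -0.334 -0.856] y [ 0.624  0.781 -0.017] q [-0.57  0.29  2.05 -0.25  0.28 -1.25] gap 0.02432010039484691 F [-2.4  1.6  0.9]
t 11.2167 shift [-0.0159 -0.0019  0.0099] turn [-1.2  0.1 -0. ]
(np.float64(235.82483066726041), np.float64(85.56101812950739))
```

>>> jog_arm([
  {"tx": -0.002, "ty": 0, "tz": 0.0012, "rx": 0, "ry": 0, "rz": 0, "hand": 0.024},
  {"tx": -0.004, "ty": 0, "tz": 0.0025, "rx": 0, "ry": 0, "rz": 0, "hand": 0.024},
  {"tx": -0.006, "ty": 0, "tz": 0.0037, "rx": 0, "ry": 0, "rz": 0, "hand": 0.024},
  {"tx": -0.0075, "ty": 0, "tz": 0.0046, "rx": 0, "ry": 0, "rz": 0, "hand": 0.024},
  {"tx": -0.009, "ty": 0, "tz": 0.0056, "rx": 0, "ry": 0, "rz": 0, "hand": 0.024},
])

```text
time_s: 11.68
eef_pos: [0.5666, -0.2491, 0.0381]
eef_rot: [0.863, 2.479, -0.262]
contact_force: [-5.7, 1.0, 3.6]
finger_gap: 0.0239
grasp_force: 3.3
```

```bash
cat >> h.py <<'E'
def cap():
    for n in("scene","side"):
        c=shot(n); u,v=map(int,proj(c,(.605,-.282,.222))); y0,x0=max(0,v-25),u-30
        f=c["frame"][y0:v+25,x0:x0+60]
        m=((f.min(2)>130)&(np.ptp(f.astype(int),axis=2)<30)).astype(np.uint8)
        nn,l,st,ce=cv2.connectedComponentsWithStats(m)
        for i in range(1,nn):
            if 6<st[i,4]<150: print(n,np.round(ce[i]+[x0,y0],1),st[i,4],np.round(onz(c,*(ce[i]+[x0,y0]),.222),4))
E
python3 - <<'E'
from h import *
tipnow();jog((.583,-.264,.017),-38,31); cap()
E
```

```text
tip [ 0.5764 -0.2575  0.0167] z [ 0.392 -0.333 -0.857] y [ 0.624  0.781 -0.018] q [-0.57  0.31  2.02 -0.24  0.28 -1.26] gap 0.02394826545040112 F [-5.7  1.   3.6]
t 11.6833 shift [-0.008  -0.0015  0.0045] turn [-1.2 -0.  -0. ]
scene [236.1  86.4] 28 [ 0.599  -0.2708  0.222 ]
side [230.   98.7] 9 [ 0.5976 -0.2785  0.222 ]
```

>>> jog_arm([
  {"tx": -0.0015, "ty": 0, "tz": 0.001, "rx": 0, "ry": 0, "rz": 0, "hand": 0.024},
  {"tx": -0.003, "ty": 0, "tz": 0.002, "rx": 0, "ry": 0, "rz": 0, "hand": 0.024},
  {"tx": -0.0045, "ty": 0, "tz": 0.003, "rx": 0, "ry": 0, "rz": 0, "hand": 0.024},
  {"tx": -0.0055, "ty": 0, "tz": 0.0035, "rx": 0, "ry": 0, "rz": 0, "hand": 0.024},
])

```text
time_s: 12.12
eef_pos: [0.5725, -0.2534, 0.0383]
eef_rot: [0.862, 2.477, -0.262]
contact_force: [-2.9, 0.2, 0.2]
finger_gap: 0.0239
grasp_force: 1.6
```

>>> jog_arm([
  {"tx": -0.001, "ty": 0, "tz": 0.0006, "rx": 0, "ry": 0, "rz": 0, "hand": 0.024},
  {"tx": -0.002, "ty": 0, "tz": 0.0012, "rx": 0, "ry": 0, "rz": 0, "hand": 0.024},
  {"tx": -0.003, "ty": 0, "tz": 0.0018, "rx": 0, "ry": 0, "rz": 0, "hand": 0.024},
])

```text
time_s: 12.37
eef_pos: [0.5754, -0.2554, 0.0384]
eef_rot: [0.861, 2.477, -0.262]
contact_force: [-2.7, 0.6, -0.2]
finger_gap: 0.0239
grasp_force: 1.3
```

```bash
python3 - <<'E'
from h import *
tipnow();jog((.583,-.264,.017),-38,31); cap()
E
```

```text
tip [ 0.5852 -0.2638  0.017 ] z [ 0.395 -0.334 -0.856] y [ 0.624  0.781 -0.017] q [-0.57  0.32  2.   -0.24  0.29 -1.27] gap 0.02385837553168881 F [-2.7  0.6 -0.2]
t 12.3667 shift [ 0.0014 -0.0021 -0.0008] turn [-1.1  0.1 -0. ]
scene [232.1  84.7] 27 [ 0.6092 -0.2792  0.222 ]
side [224.6  98.4] 8 [ 0.6094 -0.2824  0.222 ]
```

>>> jog_arm([
  {"tx": -0.001, "ty": 0, "tz": 0.0006, "rx": 0, "ry": 0, "rz": 0, "hand": 0.024},
  {"tx": -0.002, "ty": 0, "tz": 0.0012, "rx": 0, "ry": 0, "rz": 0, "hand": 0.024},
  {"tx": -0.003, "ty": 0, "tz": 0.0018, "rx": 0, "ry": 0, "rz": 0, "hand": 0.024},
])

```text
time_s: 12.72
eef_pos: [0.5782, -0.2576, 0.0385]
eef_rot: [0.861, 2.477, -0.262]
contact_force: [-0.4, 0.1, -0.3]
finger_gap: 0.0237
grasp_force: 1.0
```

>>> jog_arm([
  {"tx": -0.001, "ty": 0, "tz": 0.0006, "rx": 0, "ry": 0, "rz": 0, "hand": 0.024},
  {"tx": -0.002, "ty": 0, "tz": 0.0012, "rx": 0, "ry": 0, "rz": 0, "hand": 0.024},
])

```text
time_s: 12.88
eef_pos: [0.5789, -0.2583, 0.0378]
eef_rot: [0.862, 2.48, -0.262]
contact_force: [-11.6, 9.5, 10.7]
finger_gap: 0.024
grasp_force: 7.0
```

```bash
python3 - <<'E'
from h import *
tipnow(); cap()
E
```

```text
tip [ 0.5887 -0.2666  0.0164] z [ 0.392 -0.332 -0.858] y [ 0.624  0.781 -0.017] q [-0.57  0.33  1.98 -0.23  0.29 -1.27] gap 0.0240414251410348 F [-11.6   9.5  10.7]
scene [231.5  84.6] 30 [ 0.6106 -0.2799  0.222 ]
```

Force has risen to about 18 N along the push axis, so the back stop is reached. I give a slight extra nudge, then retreat straight back.

>>> jog_arm([
  {"tx": -0.0004, "ty": 0, "tz": 0.0003, "rx": 0, "ry": 0, "rz": 0, "hand": 0.024},
  {"tx": -0.0004, "ty": 0, "tz": 0.0003, "rx": 0, "ry": 0, "rz": 0, "hand": 0.024},
])

```text
time_s: 13.15
eef_pos: [0.579, -0.2583, 0.0378]
eef_rot: [0.862, 2.481, -0.262]
contact_force: [-10.6, 7.5, 8.2]
finger_gap: 0.0243
grasp_force: 6.6
```

>>> jog_arm([
  {"tx": 0.002, "ty": 0, "tz": -0.0012, "rx": 0, "ry": 0, "rz": 0, "hand": 0.024},
  {"tx": 0.008, "ty": 0, "tz": -0.005, "rx": 0, "ry": 0, "rz": 0, "hand": 0.024},
  {"tx": 0.018, "ty": 0, "tz": -0.011, "rx": 0, "ry": 0, "rz": 0, "hand": 0.024},
  {"tx": 0.032, "ty": 0, "tz": -0.02, "rx": 0, "ry": 0, "rz": 0, "hand": 0.024},
  {"tx": 0.047, "ty": 0, "tz": -0.029, "rx": 0, "ry": 0, "rz": 0, "hand": 0.024},
  {"tx": 0.04, "ty": 0, "tz": -0.06, "rx": 0, "ry": 0, "rz": 0, "hand": 0.024},
  {"tx": 0.02, "ty": 0, "tz": -0.094, "rx": 0, "ry": 0, "rz": 0, "hand": 0.024},
  {"tx": 0.0, "ty": 0, "tz": -0.128, "rx": 0, "ry": 0, "rz": 0, "hand": 0.024},
])

```text
time_s: 13.82
eef_pos: [0.5285, -0.2157, 0.1482]
eef_rot: [0.861, 2.479, -0.261]
contact_force: [0.2, 0.1, 0.5]
finger_gap: 0.0239
grasp_force: 0.0
```

```bash
python3 - <<'E'
from h import *
tipnow(); cap()
x=shot("wrist");c=shot("scene"); d=shot("side")
pickle.dump((x,c,d),open("fin.pkl","wb"))
cv2.imwrite("pics/fin.png",np.vstack([x["frame"],np.hstack([cv2.resize(c["frame"][75:185,190:318],(256,215)),d["frame"][85:300,150:406]])])[:,:,::-1])
E
```

```text
tip [ 0.5384 -0.224   0.1267] z [ 0.393 -0.332 -0.857] y [ 0.624  0.782 -0.017] q [-0.56 -0.02  2.13 -0.16  0.5  -1.34] gap 0.023865696797903464 F [0.2 0.1 0.5]
scene [231.5  84.6] 30 [ 0.6106 -0.2799  0.222 ]
side [223.5  98.2] 8 [ 0.6118 -0.2838  0.222 ]
```

View pics/fin.png

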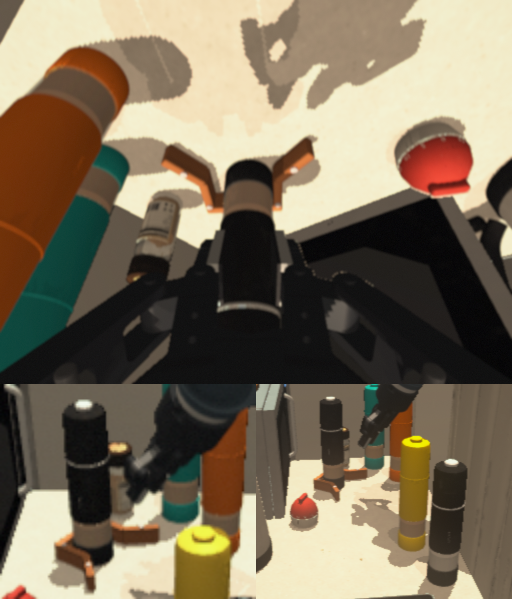

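The pepper stands upright between the rails, all other objects are undisturbed, and the hand is clear. I check the depth numerically from the wing tips at (168,150) and (312,145).

```bash
python3 - <<'E'
from h import *
x,c,d=pickle.load(open("fin.pkl","rb"))
f=x["frame"]; hsv=cv2.cvtColor(np.ascontiguousarray(f),cv2.COLOR_RGB2HSV)
m=((hsv[:,:,0]<16)&(hsv[:,:,1]>115)&(hsv[:,:,2]>60)).astype(np.uint8)[125:225,150:330]
for q in cv2.findContours(m,cv2.RETR_EXTERNAL,cv2.CHAIN_APPROX_NONE)[0]:
    if cv2.contourArea(q)>60: print([(tuple(map(int,p)),tuple(map(float,np.round(onz(x,*p,.026)[:2],3)))) for p in cv2.approxPolyDP(q,1.5,True)[:,0]+[150,125]])
v=[r_ for r_ in range(150,180) if f[r_,248].max()<60]; print("foot dark rows",v[0],v[-1])
# foot bottom outline: first dark row at col 248 => far or near edge of foot circle (front, towards camera/robot side)
q=onz(x,248,v[0]+.5,0);print("foot front",np.round(q,4),np.round(q[:2]+.026*np.array([.82,-.573]),4))
E
```

```text
[((167, 147), (0.517, -0.301)), ((161, 165), (0.528, -0.323)), ((177, 173), (0.545, -0.32)), ((186, 171), (0.548, -0.31)), ((187, 178), (0.556, -0.317)), ((200, 187), (0.573, -0.317)), ((205, 204), (0.597, -0.334)), ((210, 204), (0.6, -0.329)), ((213, 207), (0.606, -0.33)), ((208, 212), (0.61, -0.342)), ((223, 212), (0.62, -0.328)), ((223, 194), (0.596, -0.306)), ((214, 191), (0.587, -0.31)), ((208, 169), (0.559, -0.291)), ((175, 147), (0.522, -0.295))]
[((308, 139), (0.586, -0.197)), ((304, 139), (0.584, -0.2)), ((275, 163), (0.592, -0.236)), ((272, 172), (0.6, -0.245)), ((272, 210), (0.651, -0.281)), ((279, 210), (0.656, -0.274)), ((281, 208), (0.655, -0.271)), ((280, 206), (0.651, -0.269)), ((277, 208), (0.652, -0.274)), ((274, 204), (0.644, -0.273)), ((280, 202), (0.645, -0.265)), ((281, 183), (0.619, -0.247)), ((291, 174), (0.614, -0.232)), ((289, 171), (0.609, -0.231)), ((290, 167), (0.605, -0.228)), ((295, 166), (0.607, -0.223)), ((300, 169), (0.613, -0.222)), ((313, 158), (0.608, -0.205))]
foot dark rows 161 179
foot front [ 0.5945 -0.2707  0.    ] [ 0.6158 -0.2856]
```

Mill-to-stop distance is 28–33 mm to the stop's outer face (32–34 expected), which agrees with the firm axial contact, so the mill is home. I move the hand farther off and hand in.

>>> jog_arm([
  {"tx": -0.01, "ty": 0, "tz": -0.034, "rx": 0, "ry": 0, "rz": 0, "hand": 0.024},
  {"tx": -0.015, "ty": 0, "tz": -0.07, "rx": 0, "ry": 0, "rz": 0, "hand": 0.024},
  {"tx": -0.02, "ty": 0, "tz": -0.1, "rx": 0, "ry": 0, "rz": 0, "hand": 0.024},
  {"tx": -0.02, "ty": 0, "tz": -0.12, "rx": 0, "ry": 0, "rz": 0, "hand": 0.024},
  {"tx": -0.02, "ty": 0, "tz": -0.12, "rx": 0, "ry": 0, "rz": 0, "hand": 0.024},
  {"tx": -0.02, "ty": 0, "tz": -0.12, "rx": 0, "ry": 0, "rz": 0, "hand": 0.024},
])

```text
time_s: 14.57
eef_pos: [0.4957, -0.187, 0.2603]
eef_rot: [0.861, 2.478, -0.262]
contact_force: [-0.4, -0.5, -0.6]
finger_gap: 0.0241
grasp_force: 0.0
```

```bash
python3 - <<'E'
from h import *
cap(); tipnow(); print(job.job_done())
E
```

```text
scene [231.5  84.6] 30 [ 0.6106 -0.2799  0.222 ]
side [223.9  98.3] 7 [ 0.611  -0.2834  0.222 ]
tip [ 0.5049 -0.1952  0.2368] z [ 0.391 -0.332 -0.858] y [ 0.624  0.781 -0.018] q [-0.54 -0.3   2.15 -0.12  0.76 -1.37] gap 0.024066956805825216 F [-0.4  0.   0.9]
the job is handed in; nothing more can be done
None
```

The pepper mill stands upright against the dock's back stop, the salt mill, timer and spice jar look undisturbed in the last pictures, the hand is clear, and I handed the job in at about 15 s (no verdict was shown).

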